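# Give the mixed-up pan lids back to their own containers

### The arm

A 6-joint arm with a two-finger parallel gripper is mounted at the origin on a cart in front of the work surface, level with it; the furniture and walls round the work are solid. World frame = base frame: x ahead of the robot, y to its left, z up, the work surface at z = 0. Lengths are in m, angles in rad, forces in N, time in s.
With the tool pointing down it reaches from about 0.4 to 0.825 m from the base axis. Payload 7 kg.
Tool frame: the origin (TCP) lies between the finger pads; the fingertips stand 22 mm ahead of it and the grasp point (between the pads) lies 3 mm ahead of it (arm.tip_reach is the distance from the TCP to the fingertips, in m); z points along the fingers, y is the line along which they close (so a half turn about z gives the same grasp; the last joint's range is limited). The gripper opens to 88 mm and grips with 3 to 60 N. Pads are 19 mm wide; open, the fingers measure 130 mm over their backs; the gripper's body (78 mm by 193 mm) begins 47 mm behind the grasp point.
Start: joints at [-0.878, 0.359, 0.012, 0, -1.224, -0.288], TCP at [0.266, -0.62, 0.226] pointing down, gripper open.
Joint ranges: [-3.07, 3.07], [-1.43, 2.12], [-1.02, 1.25], [-3.03, 1.67], [-3.05, -0], [-3.03, 3.03]. Speed limits (rad/s): [2.39, 2.39, 3.01, 3.14, 3.14, 3.14].

### API

Orientations are given as [roll, pitch, yaw] about the fixed x, y, z axes, in that order (R = Rz(yaw) Ry(pitch) Rx(roll)).
In Python, from station import arm, viewer gives the robot as it stands. The module is installed in compiled form; this text tells all that it offers.
- The arm moves only by the tool apply_moves, never from a script. Its argument "commands" is a list that holds one entry, the list of rows, each a list of 5 numbers: the closure, from -1 (fully open) to 1 (shut), then the shift along the world's x, y, z as a fraction of full scale, then the turn about the world's z as a fraction of full scale. In form: [[[fingers, tx, ty, tz, yaw], ...]]. A call has 1 to 12 rows; each row shifts and turns the commanded pose from where the row before left it; what a row does not reach is not made up. Full scale, the value 1, is 20 cm for a shift and pi rad for a turn. A row lasts 1/10 s, in which the tool goes at most 50 mm and 8.59 degrees, less where a joint would pass 70% of its speed; a pose out of reach is approached as far as the arm can. A call with a number of a shift or a turn outside -1 to 1 is refused whole. A call with a gripper value outside its range is refused whole. The fingers move at their own pace and stop on an object; "force" is the grip in N (left out, the last holds). Time passes only in rows, so rows that do not move let the fingers close. It gives the time, the measured TCP pose, the force, the opening and the grip force at its end, in the units of the state.
- arm.get_state(): the state, without advancing time (a new reading comes with each control period).
- viewer.grab_frame(name): name is "side" or "top"; returns a dict with "image" (480x640x3 uint8, blue, green, red), "mtx" (3x3 intrinsics, pixels), "k1" (the pictures are not rectified: a ray, as slopes to the right and down, at radius r is drawn at 1 + k1 r^2 times it, then the intrinsics apply), "rvec" (rotation vector, rad) and "tvec" (3), from world to camera coordinates, as OpenCV has them. Camera axes: x right, y down, z forward; pixel columns grow to the right and rows downward; lengths in m; the calibration is good to about 2 mm. A picture is of the moment at which its call begins. There is no depth.
- arm.job_done(): hands the job in; it is judged then, once.
The state is a dict: "t": time; "q": joint angles; "qd": joint speeds; "joint_efforts": joint torques, N m; "eef_pos": TCP position; "ee_rot": TCP orientation; "force": force on the tool from outside, world axes, zero at the start; "moment": the same for the moment, N m; "width": finger opening in m; "gripper_force": force on a finger pad.
Only numpy, scipy, OpenCV 4.12 (cv2) and the standard library are available. Lean on these libraries where they do the work, as an engineer would, in place of code of your own. Each camera call takes 0.05 s, during which the arm holds its last target. There are 200 camera calls.

### The job

The lids of the three steel food containers were mixed up in the washing-up and each lies on the wrong container. Put every lid back on the container it was made for, so that it drops fully home into the opening and lies flat on the rim; the clean white board is free for setting a lid down on the way. Leave the containers standing where they are and do not disturb the sauce bottle, the tongs or the tape.

Things in the scene. Friction and masses are not known exactly. Their poses are not given: they have to be found in the camera images.
- pan_wide: Open steel food pan, nearly square: rim 176 mm along its x, 162 mm along its y, 65 mm high, 0.85 kg, loose on the counter. Opening 164 x 150 mm, rim 6 mm wide. Origin: centre of its underside; z up. Its own lid is lid_wide. At the start lid_narrow lies in it, along the pan's x, and leaves it half open.
- pan_narrow: Open steel food pan, narrow oblong: rim 176 mm along its x, 108 mm along its y, 65 mm high, 0.7 kg, loose on the counter. Opening 164 x 96 mm, rim 6 mm wide. Origin: centre of its underside; z up. Its own lid is lid_narrow. At the start lid_round lies on top of it.
- pot_round: Round open steel pot: rim 152 mm across, 80 mm high, 0.8 kg, loose on the counter. Opening 140 mm across, rim 6 mm wide. Origin: centre of its underside; z up. Its own lid is lid_round. At the start lid_wide lies on top of it.
- board: Clean white plastic chopping board lying flat on the counter, fixed: 220 mm along its x, 170 mm along its y, 12 mm thick, nothing on it. Origin: centre of its underside. Room for one lid; a lid stands on it on its plug, with its origin 14 mm above the board's top.
- lid_wide: Nearly square steel lid, 176 (x) x 162 (y) mm, 0.3 kg. Tapered plug below, 14 deep, 156x142 mm at the flange, 140x126 at its foot; centres itself in pan_wide from 8 mm off; home when the flange lies on the rim. Origin: centre of the 3 mm flange's underside; z up, x along the longer side, either way. Black handle bar along x: 92 long, 16 wide, 22-34 mm above the origin; feet at x +-38.
- lid_narrow: Narrow oblong steel lid, 176 (x) x 108 (y) mm, 0.22 kg. Tapered plug below, 14 deep, 156x88 mm at the flange, 140x72 at its foot; centres itself in pan_narrow from 8 mm off; home when the flange lies on the rim. Origin: centre of the 3 mm flange's underside; z up, x along the longer side, either way. Black handle bar along x: 92 long, 16 wide, 22-34 mm above the origin; feet at x +-38.
- lid_round: Round steel lid, 152 mm across, 0.22 kg. Tapered plug below, 14 deep, 132 mm at the flange, 116 at its foot; centres itself in pot_round from 8 mm off; home when the flange lies on the rim. Origin: centre of the 3 mm flange's underside; z up. Black knob at the centre: disc 32 mm across, 18-34 mm above the origin, on a thinner stem; any yaw.
- sauce_bottle: Bystander: white sauce bottle with a blue cap, 53 x 87 mm, 174 mm tall, standing on the counter. Origin: centre of its underside.
- tongs: Bystander: steel serving tongs lying on the counter, 227 x 45 mm, 27 mm high. Origin: centre of the underside.
- tape_roll: Bystander: roll of beige tape lying flat on the counter, 104 mm across, 25 mm high. Origin: centre of its underside.

How it is judged:
At the end, for the whole second after the job is handed in: Each lid is home in its own container: centres within 8 mm, at most 3 mm proud, tilt under 0.04 rad, oblong lids within 0.1 rad of their pans; all released and at rest; containers upright and within 40 mm, sauce bottle, tongs and tape within 30 mm of where they stood (horizontal distance between lid_wide and pan_wide below 0.008 m and z of lid_wide in the frame of pan_wide between 0.061 and 0.068 m and angle between each of lid_wide, pan_wide, lid_narrow, pan_narrow, lid_round, pot_round's own z axis and vertical below 0.04 rad and linear speed of each of lid_wide, pan_wide, lid_narrow, pan_narrow, lid_round, pot_round below 0.02 m/s and contact force between each of lid_wide, lid_narrow, lid_round and the fingers below 0.05 N and distance of each of pan_wide, pan_narrow, pot_round from where it was at the start of the episode below 0.04 m and angle between the x axis of lid_wide and the x axis of pan_wide, either way round below 0.1 rad and horizontal distance between lid_narrow and pan_narrow below 0.008 m and z of lid_narrow in the frame of pan_narrow between 0.061 and 0.068 m and angle between the x axis of lid_narrow and the x axis of pan_narrow, either way round below 0.1 rad and horizontal distance between lid_round and pot_round below 0.008 m and z of lid_round in the frame of pot_round between 0.076 and 0.083 m and distance of each of sauce_bottle, tongs, tape_roll from where it was at the start of the episode below 0.03 m); the robot touches nothing.
It fails at once if the pan wide is pushed more than 40 mm out of place or tipped (distance of pan_wide from where it was at the start of the episode above 0.04 m or angle between pan_wide's own z axis and vertical above 0.3 rad).
It fails at once if the pan narrow is pushed more than 40 mm out of place or tipped (distance of pan_narrow from where it was at the start of the episode above 0.04 m or angle between pan_narrow's own z axis and vertical above 0.3 rad).
It fails at once if the pot round is pushed more than 40 mm out of place or tipped (distance of pot_round from where it was at the start of the episode above 0.04 m or angle between pot_round's own z axis and vertical above 0.3 rad).
It fails at once if the sauce bottle, the tongs or the tape is moved more than 30 mm (distance of any of sauce_bottle, tongs, tape_roll from where it was at the start of the episode above 0.03 m).
It also fails if it takes over 112 s, if anything falls off the work surface, if the arm or the gripper's body presses on something with over 40 N, if the wrist force passes 120 N, or if a joint passes its speed limit or range.

## Working session

There is one attempt and no reset: what is moved stays moved. The work goes in short steps, Python scripts to look and compute and a tool call to move; the robot and the scene stay as the last step left them, time stands still between calls to the robot, and variables do not carry over. Pictures are saved under pics/ and viewed, at most 14 in all, crops included, and the job is handed in when it is done.

Besides the shell and the picture viewer there is one more tool, called after ">>>" as name(argument=value, ...), one argument or row to a line, values as JSON. apply_moves: Moves the arm, as the interface text tells. Shift numbers are shares of 20 cm and turn numbers shares of pi rad, none past 1 either way. Its arguments: {"type":"object","properties":{"commands":{"type":"array","items":{"type":"array","items":{"type":"array","items":{"type":"number"}}}},"force":{"type":"number"}},"required":["commands"]}

```bash
mkdir -p pics
cat > h.py <<'E'
import cv2, numpy as np
from station import arm, viewer
def snap(n, f):
    d=viewer.grab_frame(n); cv2.imwrite('pics/'+f+'.png',d['image']); 
    np.savez('pics/'+f+'.npz',**{k:np.asarray(v) for k,v in d.items()}); return d
def load(f): return np.load('pics/'+f+'.npz')
def px(d,u,v,z):
    K=d['mtx'];R=cv2.Rodrigues(d['rvec'])[0];t=np.ravel(d['tvec'])
    xd=np.array([(u-K[0,2])/K[0,0],(v-K[1,2])/K[1,1]]);x=xd.copy()
    for _ in range(30): x=xd/(1+float(d['k1'])*(x@x))
    c=-R.T@t; r=R.T@np.array([x[0],x[1],1]); return c+r*(z-c[2])/r[2]
def proj(d,P):
    K=d['mtx'];R=cv2.Rodrigues(d['rvec'])[0];c=R@np.asarray(P)+np.ravel(d['tvec'])
    x=c[:2]/c[2]; x=x*(1+float(d['k1'])*(x@x)); return np.array([K[0,0]*x[0]+K[0,2],K[1,1]*x[1]+K[1,2]])
E
python3 - <<'E'
from h import *
for n in('top','side'):
    d=snap(n,n+'0'); R=cv2.Rodrigues(d['rvec'])[0]; print(n,-R.T@np.ravel(d['tvec']),d['k1'],d['mtx'][0,0])
print(arm.get_state())
E
```

```text
top [-0.09601087 -0.35943593  1.43806732] -0.03978232619324724 618.4185306193591
side [-0.49702014 -0.73122551  0.88279456] -0.11660083661578219 495.76861376831135
{'t': 0.1, 'q': array([-8.77921777e-01,  3.59305987e-01,  1.11617063e-02, -2.63712000e-04,
       -1.22409159e+00, -2.88093754e-01]), 'qd': array([ 0.00074751, -0.00025186,  0.00349515,  0.00038355, -0.00010767,
       -0.00034128]), 'joint_efforts': array([-1.50765412e-03, -5.84163094e+01,  2.93750703e+01,  7.01554611e+00,
        1.01432719e-02, -8.13707015e-05]), 'eef_pos': array([ 0.26561944, -0.6200802 ,  0.22523534]), 'ee_rot': array([ 3.14014200e+00, -1.71337495e-04, -2.73690152e+00]), 'force': array([-0.62025233, -0.02903541, -0.25781671]), 'moment': array([-0.00183083,  0.04324045,  0.02682948]), 'gripper_force': 0.0, 'width': 0.08753371749472791}
```

View pics/top0.png

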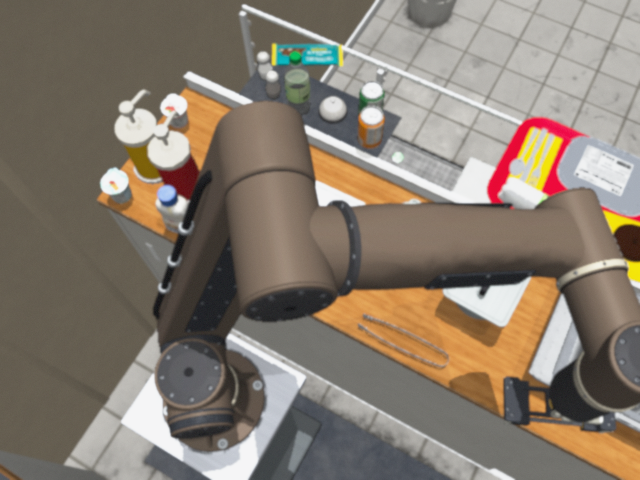

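View pics/side0.png

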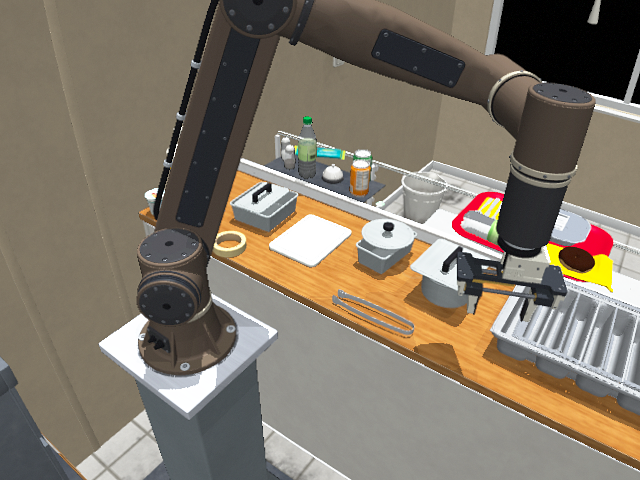

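The side view shows, left to right, pan_wide with lid_narrow (264,207), the board (310,240), pan_narrow with lid_round (386,245), and pot_round with lid_wide (450,270), partly behind the gripper. The arm blocks most of the top view. I'll enlarge crops of the side view.

Run:
```python
import cv2
i=cv2.imread('pics/side0.png')
a=i[165:270,190:355]; b=i[205:315,340:505]
cv2.imwrite('pics/c1.png',cv2.resize(a,(792,504),interpolation=cv2.INTER_CUBIC)) #4.8
cv2.imwrite('pics/c2.png',cv2.resize(b,(792,528),interpolation=cv2.INTER_CUBIC))
```

```text
(no output)
```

View pics/c1.png

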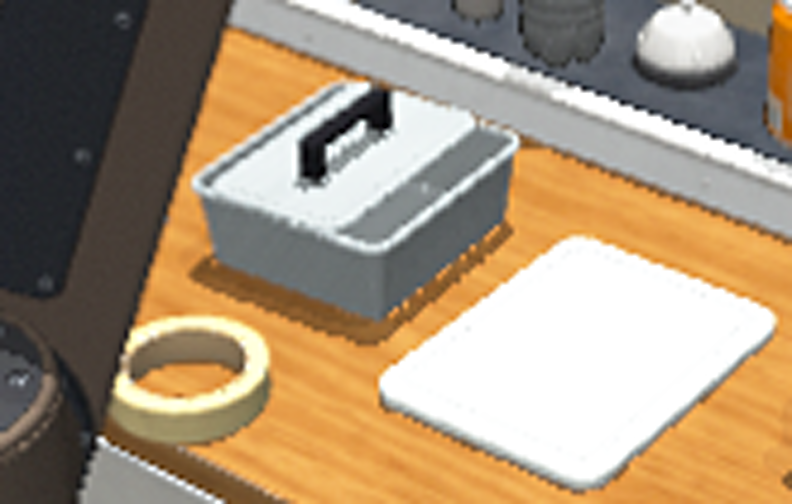

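View pics/c2.png

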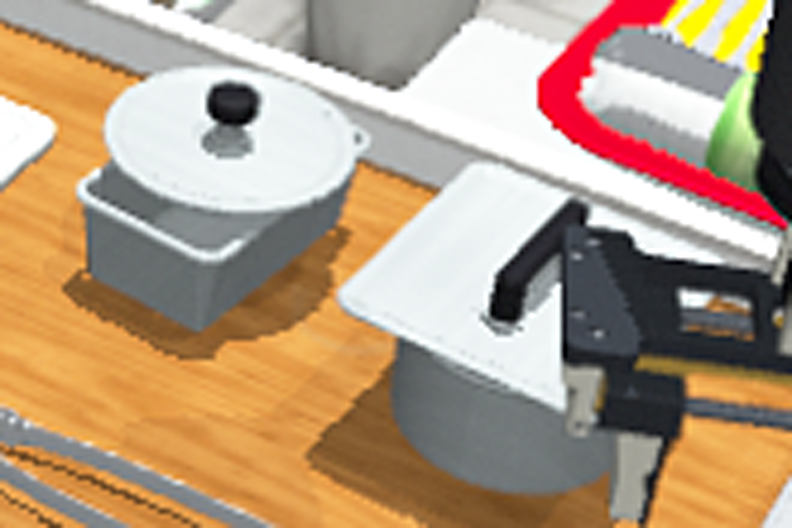

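Run:
```python
from h import *
d=load('side0')
def q(n,ox,oy,z,pts):
    P=[px(d,ox+x/4.8,oy+y/4.8,z) for x,y in pts]
    print(n,[list(np.round(p[:2],4)) for p in P])
    for a,b in zip(P,P[1:]): print('   len %.4f ang %.3f'%(np.linalg.norm(b-a),np.arctan2(*(b-a)[[1,0]])))
q('pan_wide',190,165,.065,[(193,183),(375,250),(518,140),(340,82)])
q('h_narrow',190,165,.099,[(310,147),(380,92)])
q('board',190,165,.012,[(378,380),(580,487),(778,320),(575,235)])
q('tape',190,165,.025,[(112,370),(270,355)])
q('pan_narrow',340,205,.065,[(76,182),(208,262),(370,140)])
q('knob',340,205,.105,[(233,103)])
q('lidround',340,205,.082,[(105,130),(358,150)])
q('lid_wide',340,205,.097,[(340,297),(482,160)])
q('h_wide',340,205,.128,[(505,275),(577,205)])
q('potbase',340,205,0,[(393,420),(530,493),(612,470)])
```

```text
pan_wide [[np.float64(0.4366), np.float64(0.2714)], [np.float64(0.447), np.float64(0.1222)], [np.float64(0.6108), np.float64(0.1347)], [np.float64(0.5991), np.float64(0.2851)]]
   len 0.1496 ang -1.501
   len 0.1643 ang 0.076
   len 0.1509 ang 1.649
h_narrow [[np.float64(0.4761), np.float64(0.2007)], [np.float64(0.5593), np.float64(0.2121)]]
   len 0.0840 ang 0.137
board [[np.float64(0.3958), np.float64(0.0788)], [np.float64(0.3856), np.float64(-0.0851)], [np.float64(0.6021), np.float64(-0.0844)], [np.float64(0.6047), np.float64(0.0813)]]
   len 0.1643 ang -1.633
   len 0.2164 ang 0.003
   len 0.1658 ang 1.555
tape [[np.float64(0.2914), np.float64(0.2047)], [np.float64(0.3621), np.float64(0.1376)]]
   len 0.0975 ang -0.759
pan_narrow [[np.float64(0.4941), np.float64(-0.1627)], [np.float64(0.4737), np.float64(-0.2638)], [np.float64(0.6396), np.float64(-0.2829)]]
   len 0.1032 ang -1.770
   len 0.1670 ang -0.115
knob [[np.float64(0.5693), np.float64(-0.2221)]]
lidround [[np.float64(0.5289), np.float64(-0.16)], [np.float64(0.6022), np.float64(-0.2911)]]
   len 0.1503 ang -1.061
lid_wide [[np.float64(0.4517), np.float64(-0.3542)], [np.float64(0.6166), np.float64(-0.3624)]]
   len 0.1651 ang -0.049
h_wide [[np.float64(0.483), np.float64(-0.4307)], [np.float64(0.565), np.float64(-0.4371)]]
   len 0.0822 ang -0.078
potbase [[np.float64(0.4867), np.float64(-0.3835)], [np.float64(0.4771), np.float64(-0.4716)], [np.float64(0.5216), np.float64(-0.5015)]]
   len 0.0886 ang -1.680
   len 0.0537 ang -0.591
```

>>> apply_moves(
  commands=[
    [[-1,0.15,0.2,0,-0.013],[-1,0.15,0.2,0,-0.013],[-1,0.15,0.2,0,-0.013],[-1,0.15,0.2,0,-0.013],[-1,0.15,0.2,0,-0.013],[-1,0.15,0.2,0,-0.013],[-1,0.15,0.2,0,-0.013],[-1,0.15,0.2,0,-0.013],[-1,0.15,0.2,0,-0.013],[-1,0.15,0.2,0,-0.013],[-1,0,0,0,0],[-1,0,0,0,0]],
  ],
  force=25,
)

```text
t: 1.3
eef_pos: [0.5662, -0.2191, 0.2254]
ee_rot: [3.141, -0.001, 3.141]
force: [-0.9, -0.8, -0.4]
width: 0.0875
gripper_force: 0.0
```

Run:
```python
from h import *
print(px(load('top0'),172,207,0.14), px(load('top0'),168,195,0.174))
d=snap('side','side1'); t=snap('top','top1')
i=d['image'][140:340,230:530]
cv2.imwrite('pics/c3.png',np.vstack([cv2.resize(i,(450,300)),cv2.resize(t['image'],(400,300)) [:, :]]) if 0 else np.hstack([cv2.resize(i,(400,267)),cv2.resize(t['image'],(400,267))]) if 0 else cv2.resize(i,(780,520),interpolation=cv2.INTER_CUBIC))
```

```text
[0.32124648 0.29879415 0.14      ] [0.33192588 0.30809269 0.174     ]
```

View pics/c3.png

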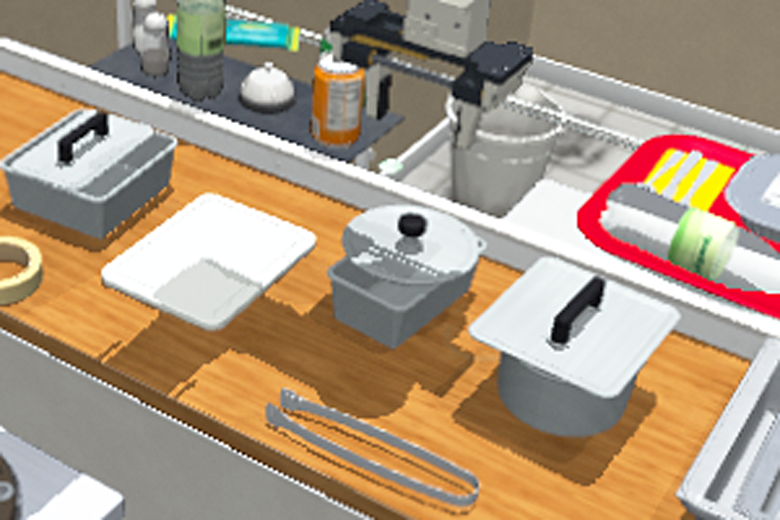

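>>> apply_moves(
  commands=[
    [[-1,0.015,-0.015,-0.1,0],[-1,0,0,-0.1,0],[-1,0,0,-0.1,0],[-1,0,0,-0.1,0],[-1,0,0,-0.1,0],[-1,0,0,-0.0375,0],[-1,0,0,-0.0375,0],[1,0,0,0,0],[1,0,0,0,0],[1,0,0,0,0],[1,0,0,0,0],[1,0,0,0,0]],
  ],
)

```text
t: 2.6
eef_pos: [0.5691, -0.2234, 0.1116]
ee_rot: [-3.142, 0.001, 3.138]
force: [0.4, 0.5, -0.5]
width: 0.0532
gripper_force: 0.0
```

>>> apply_moves(
  commands=[
    [[1,0,0,0,0],[1,0,0,0,0],[1,0,0,0,0],[1,0,0,0,0]],
  ],
)

```text
t: 3.0
eef_pos: [0.5688, -0.2234, 0.1111]
ee_rot: [3.142, 0.0, 3.138]
force: [-1.1, 0.8, 0.9]
width: 0.0291
gripper_force: 25.0
```

Run:
```python
from h import *
d=snap('side','side2')
i=d['image'][140:340,230:530]
cv2.imwrite('pics/c4.png',cv2.resize(i,(780,520),interpolation=cv2.INTER_CUBIC))
d=load('side1')
P=[px(d,230+x/2.6,140+y/2.6,.097) for x,y in [(470,331),(612,395),(681,318),(530,256)]]
print(P,np.mean(P,0))
P=[px(d,230+x/2.6,140+y/2.6,.128) for x,y in [(562,322),(600,282)]]
print(P,np.mean(P,0))
```

```text
[array([ 0.44994908, -0.35493227,  0.097     ]), array([ 0.44397904, -0.50726592,  0.097     ]), array([ 0.59843737, -0.51958522,  0.097     ]), array([ 0.60472895, -0.34771193,  0.097     ])] [ 0.52427361 -0.43237384  0.097     ]
[array([ 0.47854511, -0.43524955,  0.128     ]), array([ 0.56269473, -0.43964758,  0.128     ])] [ 0.52061992 -0.43744857  0.128     ]
```

View pics/c4.png

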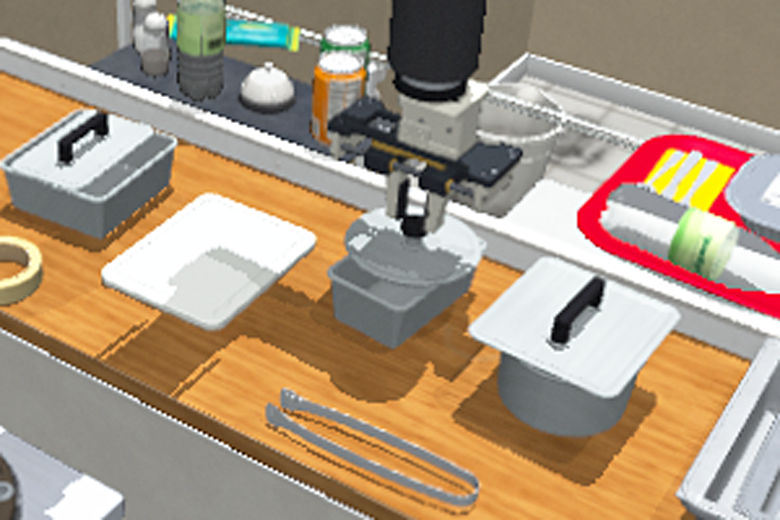

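>>> apply_moves(
  commands=[
    [[1,0,0,0.05,0],[1,0,0,0.1,0],[1,0,0,0.1,0],[1,0,0,0.05,0],[1,-0.03,0.09,0,0],[1,-0.06,0.18,0,0],[1,-0.06,0.18,0,0],[1,-0.06,0.18,0,0],[1,-0.06,0.18,0,0],[1,-0.06,0.18,0,0],[1,-0.03,0.11,0,0],[1,0,0,0,0]],
  ],
)

```text
t: 4.25
eef_pos: [0.496, -0.0013, 0.1714]
ee_rot: [3.141, 0.0, 3.141]
force: [-0.1, 0.4, -2.3]
width: 0.0283
gripper_force: 25.0
```

Run:
```python
from h import *
d=snap('side','side3')
t=snap('top','top3')
i=d['image'][140:340,230:530]; i=d['image'][160:310,230:530]
cv2.imwrite('pics/c5.png',np.vstack([cv2.resize(i,(600,300),interpolation=cv2.INTER_CUBIC),cv2.resize(t['image'],(600,450))[0:300]]))
```

```text
(no output)
```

View pics/c5.png

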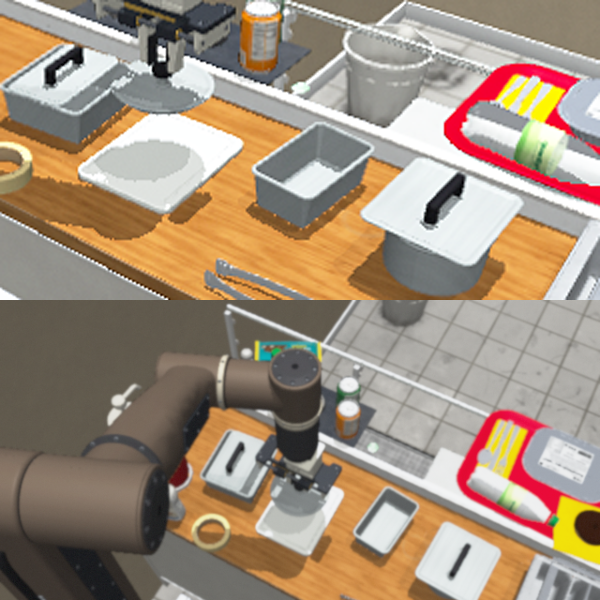

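>>> apply_moves(
  commands=[
    [[1,0,0,-0.1,0],[1,0,0,-0.1,0],[1,0,0,-0.1,0],[1,0,0,-0.1,0],[1,0,0,-0.1,0],[1,0,0,-0.03,0],[1,0,0,-0.025,0],[1,0,0,0,0],[1,0,0,0,0]],
  ],
)

```text
t: 5.25
eef_pos: [0.4974, -0.0035, 0.0608]
ee_rot: [3.141, 0.001, 3.138]
force: [-0.1, -1.0, -0.8]
width: 0.0288
gripper_force: 25.0
```

Run:
```python
from h import *
d=load('top3'); i=d['image']
a=i[125:240,195:365]; b=i[180:310,365:555]
cv2.imwrite('pics/c6.png',np.vstack([cv2.resize(a,(680,460),interpolation=cv2.INTER_CUBIC)[:,:][:290+0],cv2.resize(b,None,fx=2.0,fy=2.0)[:,:]] ) if 0 else cv2.resize(i[130:300,200:540],(800,400),interpolation=cv2.INTER_CUBIC))
```

```text
(no output)
```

View pics/c6.png

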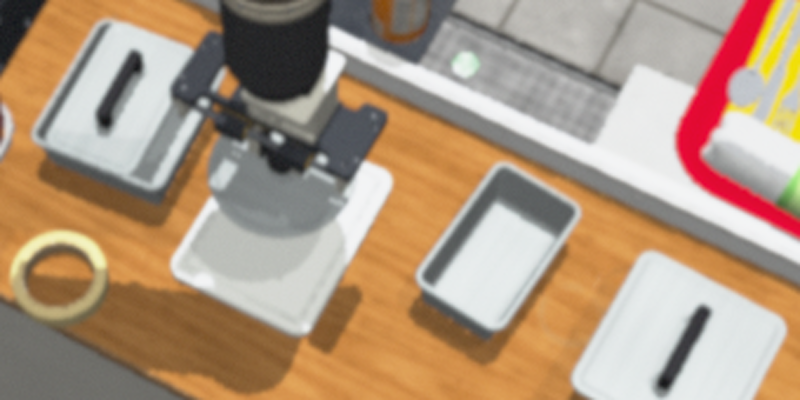

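>>> apply_moves(
  commands=[
    [[-1,0,0,0,0],[-1,0,0,0,0],[-1,0,0,0,0],[-1,0,0,0,0],[-1,0,0,0,0],[-1,0,0,0.05,0],[-1,0,0,0.1,0],[-1,0,0,0.15,0],[-1,0,0,0.15,0],[-1,0,0,0.1,0],[-1,0,0,0,0]],
  ],
)

```text
t: 6.35
eef_pos: [0.4987, -0.003, 0.1739]
ee_rot: [3.14, 0.006, 3.139]
force: [0.4, 0.1, 0.1]
width: 0.0878
gripper_force: 0.0
```

Run:
```python
from h import *
def q(d,n,ox,oy,s,z,pts):
    P=np.array([px(d,ox+x/s,oy+y/s,z) for x,y in pts])
    print(n,P[:,:2].round(4).tolist(),'mean',P.mean(0)[:2].round(4), 'mid02',((P[0]+P[2])/2)[:2].round(4) if len(P)>2 else '')
    for a,b in zip(P,P[1:]): print('   len %.4f ang %.3f'%(np.linalg.norm(b-a),np.arctan2(*(b-a)[[1,0]])))
d=load('top3'); s=800/340
q(d,'h_narrow',200,130,s,.099,[(103,122),(136,55)])
q(d,'pan_narrow',200,130,s,.065,[(417,278),(494,333),(580,210),(502,162)])
q(d,'pan_wide',200,130,s,.065,[(34,135),(155,192),(105,18)])
q(d,'lid_wide',200,130,s,.097,[(573,388),(650,251),(787,325)])
q(d,'h_wide',200,130,s,.128,[(661,389),(706,308)])
d=load('side3')
q(d,'pan_narrow s',230,160,2,.065,[(254,170),(302,200),(374,152),(322,122)])
q(d,'h_wide s',230,160,2,.128,[(430,211),(461,178)])
```

```text
h_narrow [[0.4794, 0.2021], [0.5676, 0.2152]] mean [0.5235 0.2087] mid02 
   len 0.0891 ang 0.148
pan_narrow [[0.4928, -0.1669], [0.476, -0.263], [0.6454, -0.2819], [0.6577, -0.185]] mean [ 0.568  -0.2242] mid02 [ 0.5691 -0.2244]
   len 0.0976 ang -1.744
   len 0.1705 ang -0.111
   len 0.0976 ang 1.444
pan_wide [[0.4443, 0.2736], [0.448, 0.1222], [0.6096, 0.2864]] mean [0.5006 0.2274] mid02 [0.527 0.28 ]
   len 0.1515 ang -1.546
   len 0.2304 ang 0.794
lid_wide [[0.4477, -0.3578], [0.6198, -0.3653], [0.6107, -0.5172]] mean [ 0.5594 -0.4134] mid02 [ 0.5292 -0.4375]
   len 0.1723 ang -0.044
   len 0.1521 ang -1.631
h_wide [[0.4746, -0.4317], [0.573, -0.4374]] mean [ 0.5238 -0.4346] mid02 
   len 0.0986 ang -0.058
pan_narrow s [[0.4876, -0.1707], [0.4683, -0.2596], [0.631, -0.2869], [0.6548, -0.1873]] mean [ 0.5604 -0.2261] mid02 [ 0.5593 -0.2288]
   len 0.0910 ang -1.785
   len 0.1649 ang -0.166
   len 0.1025 ang 1.336
h_wide s [[0.4706, -0.4357], [0.56, -0.44]] mean [ 0.5153 -0.4378] mid02 
   len 0.0895 ang -0.049
```

>>> apply_moves(
  commands=[
    [[-1,0.019,0.175,0,0.0065],[-1,0.019,0.175,0,0.0065],[-1,0.019,0.175,0,0.0065],[-1,0.019,0.175,0,0.0065],[-1,0.019,0.175,0,0.0065],[-1,0.019,0.175,0,0.0065],[-1,0,0,0,0],[-1,0,0,-0.1,0],[-1,0,0,-0.1,0],[-1,0,0,-0.1,0],[-1,0,0,-0.08,0],[-1,0,0,0,0]],
  ],
)

```text
t: 7.55
eef_pos: [0.518, 0.2051, 0.0919]
ee_rot: [-3.139, -0.004, -3.023]
force: [-0.1, -1.0, -0.6]
width: 0.0875
gripper_force: 0.0
```

>>> apply_moves(
  commands=[
    [[1,0,0,0,0],[1,0,0,0,0],[1,0,0,0,0],[1,0,0,0,0],[1,0,0,0,0],[1,0,0,0,0],[1,0,0,0,0],[1,0,0,0,0],[1,0,0,0,0],[1,0,0,0,0],[1,0,0,0,0]],
  ],
)

```text
t: 8.65
eef_pos: [0.5197, 0.2067, 0.0941]
ee_rot: [3.142, 0.0, -3.023]
force: [0.4, 0.8, 0.2]
width: 0.0151
gripper_force: 25.0
```

>>> apply_moves(
  commands=[
    [[1,0,0,0.05,0],[1,0,0,0.1,0],[1,0,0,0.15,0],[1,0,0,0.15,0],[1,0,0,0.05,0],[1,0,-0.1,0,-0.005],[1,0.03,-0.2,0,-0.01],[1,0.03,-0.2,0,-0.01],[1,0.03,-0.2,0,-0.01],[1,0.03,-0.2,0,-0.01],[1,0.03,-0.2,0,-0.01],[1,0.03,-0.2,0,-0.01]],
  ],
)

```text
t: 9.85
eef_pos: [0.5543, -0.0557, 0.1928]
ee_rot: [-3.141, -0.002, 3.054]
force: [1.7, 0.6, -2.6]
width: 0.0153
gripper_force: 25.0
```

>>> apply_moves(
  commands=[
    [[1,0.03,-0.2,0,-0.01],[1,0.02,-0.2,0,0],[1,0.01,-0.2,0,0],[1,0.01,-0.16,0,0],[1,0,-0.09,0,0],[1,0,0,0,0],[1,0,0,0,0],[1,0,0,0,0]],
  ],
)

```text
t: 10.65
eef_pos: [0.569, -0.223, 0.1934]
ee_rot: [3.141, -0.001, 3.025]
force: [-0.6, 0.0, -2.6]
width: 0.0153
gripper_force: 25.0
```

Run:
```python
from h import *
print(arm.get_state()['eef_pos'],arm.get_state()['ee_rot'])
d=snap('side','side4')
t=snap('top','top4')
cv2.imwrite('pics/c7.png',np.vstack([cv2.resize(d['image'][170:300,330:530],(520,338),interpolation=cv2.INTER_CUBIC),cv2.resize(d['image'][165:265,220:420],(520,260),interpolation=cv2.INTER_CUBIC)]))
```

```text
[ 0.56897186 -0.22301397  0.1933777 ] [ 3.14132920e+00 -1.26319633e-03  3.02483992e+00]
```

View pics/c7.png

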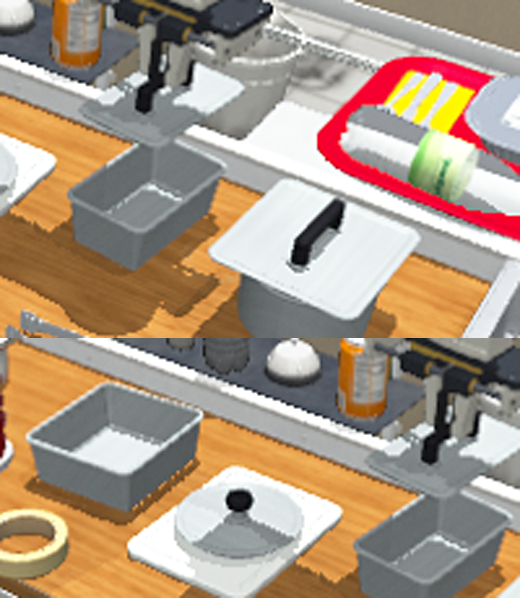

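Run:
```python
from h import *
d=load('side4'); s=2.6
def q(n,z,pts,ox=330,oy=170):
    P=np.array([px(d,ox+x/s,oy+y/s,z) for x,y in pts])
    print(n,P[:,:2].round(4).tolist(),'mid02',((P[0]+P[2])/2)[:2].round(4))
    for a,b in zip(P,P[1:]): print('   len %.4f ang %.3f'%(np.linalg.norm(b-a),np.arctan2(*(b-a)[[1,0]])))
q('lid',.166,[(80,107),(162,144),(244,86)])
q('pan',.065,[(69,193),(139,234),(226,166),(153,143)])
q('panw',.065,[(26,436-338),(125,472-338),(205,412-338),(106,381-338)],220,165)
q('knob',.052,[(239,500-338),(239,500-338),(239,500-338)],220,165)
# annotate prediction
i=d['image'].copy()
def box(c,yaw,lx,ly,z,col):
    R=np.array([[np.cos(yaw),-np.sin(yaw)],[np.sin(yaw),np.cos(yaw)]])
    p=np.array([proj(d,[*(np.array(c)+R@np.array([a*lx/2,b*ly/2])),z]) for a,b in((1,1),(1,-1),(-1,-1),(-1,1))])
    return p
S=4
I=cv2.resize(i[170:300,215:415],None,fx=S,fy=S,interpolation=cv2.INTER_CUBIC)
for b,c in((box((.567,-.2245),-.115,.176,.108,.065,0),(0,0,255)),(box((.569,-.223),-.117,.176,.108,.167,0),(255,0,0)),(box((.524,.203),.075,.176,.162,.065,0),(0,255,0))):
    cv2.polylines(I,[((b-[215,170]+.5)*S).astype(int)],True,c,1)
cv2.imwrite('pics/c8.png',I)
```

```text
lid [[0.5054, -0.1644], [0.4962, -0.2674], [0.6511, -0.284]] mid02 [ 0.5783 -0.2242]
   len 0.1035 ang -1.661
   len 0.1558 ang -0.106
pan [[0.49, -0.1676], [0.4723, -0.265], [0.6408, -0.2817], [0.6316, -0.1928]] mid02 [ 0.5654 -0.2247]
   len 0.0989 ang -1.750
   len 0.1693 ang -0.099
   len 0.0895 ang 1.674
panw [[0.4381, 0.2738], [0.4492, 0.1243], [0.6163, 0.1351], [0.6018, 0.2878]] mid02 [0.5272 0.2044]
   len 0.1500 ang -1.496
   len 0.1674 ang 0.065
   len 0.1534 ang 1.665
knob [[0.4982, -0.0055], [0.4982, -0.0055], [0.4982, -0.0055]] mid02 [ 0.4982 -0.0055]
   len 0.0000 ang 0.000
   len 0.0000 ang 0.000
```

View pics/c8.png

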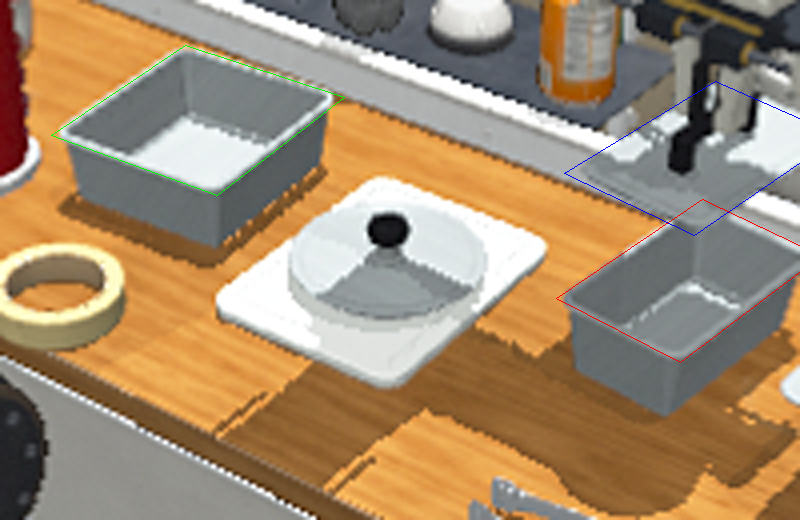

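```bash
cat >> h.py <<'E'
from scipy.optimize import least_squares
def outline(c,yaw,lx,ly,r,z,n=40):
    "points and outward normals along straight sides (or circle if ly==0)"
    P=[];N=[]
    if ly==0:
        for a in np.linspace(0,2*np.pi,120,endpoint=False):
            n_=np.array([np.cos(a),np.sin(a)]);P.append(np.array(c)+n_*lx/2);N.append(n_)
    else:
        R=np.array([[np.cos(yaw),-np.sin(yaw)],[np.sin(yaw),np.cos(yaw)]])
        for n_,t_,h,l in(((1,0),(0,1),lx/2,ly/2-r),((-1,0),(0,1),lx/2,ly/2-r),((0,1),(1,0),ly/2,lx/2-r),((0,-1),(1,0),ly/2,lx/2-r)):
            for s in np.linspace(-l,l,n):
                P.append(np.array(c)+R@(np.array(n_)*h+np.array(t_)*s));N.append(R@np.array(n_))
    return np.array(P),np.array(N)
def fit(frames,c,yaw,lx,ly,z,win=.012,r=.02,mask=None):
    "shift outline to strongest bright-inside->dark-outside edge, from several frames"
    p=np.array([*c,yaw],float)
    for it in range(4):
        P,N=outline(p[:2],p[2],lx,ly,r,z); off=np.arange(-win,win+1e-9,.0005); D=[];W=[];PP=[];NN=[]
        for f in frames:
            d=load(f); g=cv2.GaussianBlur(d['image'],(0,0),.7).astype(np.float32)
            for j,(a,b) in enumerate(zip(P,N)):
                if mask is not None and mask[j//40]==0: continue
                uv=np.array([proj(d,[*(a+b*o),z]) for o in off],np.float32)
                v=cv2.remap(g,uv[None,:,0].copy(),uv[None,:,1].copy(),cv2.INTER_LINEAR)[0]
                bl=v[:,0]  # blue: white/steel high, wood low
                gr=-(bl[6:]-bl[:-6]); k=np.argmax(gr)
                if gr[k]>15: D.append(off[k+3]);PP.append(a);NN.append(b)
        D=np.array(D);PP=np.array(PP);NN=np.array(NN)
        J=np.c_[NN,(NN[:,1]*(PP[:,0]-p[0])-NN[:,0]*(PP[:,1]-p[1]))]
        if ly==0: J=J[:,:2]
        s=least_squares(lambda x:J@x-D,np.zeros(J.shape[1]),loss='soft_l1',f_scale=.0015)
        p[:J.shape[1]]+=s.x; win=max(win*.7,.005)
    return p.round(4),len(D),np.median(abs(J@s.x-D)).round(4)
E
python3 - <<'E'
from h import *
for fr in(['top3'],['side3'],['top3','side3']): print('pan_narrow',fr,fit(fr,(.567,-.2245),-.115,.176,.108,.065))
for fr in(['top4'],['side4'],['top4','side4']): print('pan_wide',fr,fit(fr,(.524,.203),.075,.176,.162,.065))
for fr in(['top3'],['side3'],['side4']): print('lid_wide',fr,fit(fr,(.524,-.4355),-.055,.176,.162,.097))
print('lid_narrow',fit(['side4'],(.569,-.223),-.117,.176,.108,.167),fit(['side4'],(.569,-.223),-.117,.176,.108,.166,mask=[0,1,0,1]))
for fr in(['top4'],['side4']): print('lid_round',fit(fr,(.498,-.004),0,.152,0,.029))
E
```

```text
pan_narrow ['top3'] (array([ 0.5703, -0.223 , -0.1073]), 160, np.float64(0.001))
pan_narrow ['side3'] (array([ 0.5649, -0.2225, -0.1031]), 122, np.float64(0.0005))
pan_narrow ['top3', 'side3'] (array([ 0.569 , -0.2229, -0.1066]), 280, np.float64(0.001))
pan_wide ['top4'] (array([0.5313, 0.2064, 0.0745]), 62, np.float64(0.0005))
pan_wide ['side4'] (array([0.5246, 0.2066, 0.0777]), 143, np.float64(0.0012))
pan_wide ['top4', 'side4'] (array([0.5255, 0.2064, 0.0843]), 203, np.float64(0.0011))
lid_wide ['top3'] (array([ 0.532 , -0.4338, -0.0513]), 160, np.float64(0.0006))
lid_wide ['side3'] (array([ 0.5283, -0.4332, -0.0461]), 155, np.float64(0.0005))
lid_wide ['side4'] (array([ 0.5282, -0.4331, -0.0471]), 155, np.float64(0.0005))
lid_narrow (array([ 0.5702, -0.2274,  0.0235]), 94, np.float64(0.0017)) (array([ 0.5701, -0.2276,  0.0025]), 50, np.float64(0.0014))
lid_round (array([ 0.4722, -0.0158,  0.    ]), 19, np.float64(0.0021))
lid_round (array([ 0.5153, -0.0019,  0.    ]), 44, np.float64(0.0017))
```

>>> apply_moves(
  commands=[
    [[1,0,0,-0.1,0.003],[1,0,0,-0.1,0],[1,0,0,-0.1,0],[1,0,0,-0.08,0],[1,0,0,-0.04,0],[1,0,0,-0.03,0],[1,0,0,-0.03,0],[1,0,0,-0.015,0],[1,0,0,0,0],[1,0,0,0,0]],
  ],
)

```text
t: 11.75
eef_pos: [0.5693, -0.2236, 0.0957]
ee_rot: [-3.141, -0.0, 3.034]
force: [-3.8, -0.1, 3.1]
width: 0.0151
gripper_force: 25.0
```

>>> apply_moves(
  commands=[
    [[1,-0.015,0,0,0],[1,0,0,0,0],[1,0,0,-0.005,0],[1,0,0,0,0]],
  ],
)

```text
t: 12.15
eef_pos: [0.5672, -0.2234, 0.0941]
ee_rot: [3.142, 0.001, 3.034]
force: [0.1, 1.1, -1.8]
width: 0.0155
gripper_force: 25.0
```

>>> apply_moves(
  commands=[
    [[-1,0,0,0,0],[-1,0,0,0,0],[-1,0,0,0,0],[-1,0,0,0,0],[-1,0,0,0,0],[-1,0,0,0.05,0],[-1,0,0,0.15,0],[-1,0,0,0.2,0],[-1,0,0,0.1,0],[-1,-0.03,-0.17,0,0.003],[-1,-0.03,-0.17,0,0.003],[-1,-0.03,-0.17,0,0.003]],
  ],
)

```text
t: 13.35
eef_pos: [0.5487, -0.3263, 0.1955]
ee_rot: [-3.141, 0.002, 3.064]
force: [0.4, -1.0, -0.1]
width: 0.0874
gripper_force: 0.0
```

>>> apply_moves(
  commands=[
    [[-1,-0.03,-0.17,0,0.003],[-1,-0.03,-0.17,0,0.003],[-1,-0.03,-0.17,0,0.003],[-1,0,-0.03,0,0],[-1,0,0,0,0],[-1,0,0,0,0]],
  ],
)

```text
t: 13.95
eef_pos: [0.5307, -0.4329, 0.1943]
ee_rot: [3.141, 0.0, 3.091]
force: [-0.2, 0.6, -0.8]
width: 0.0877
gripper_force: 0.0
```

Run:
```python
from h import *
print(arm.get_state()['eef_pos'],arm.get_state()['ee_rot'])
snap('side','side5');snap('top','top5')
for f in('side5','top5'):
  print(f,'lid_narrow',fit([f],(.567,-.223),-.107,.176,.108,.067),'pan_wide',fit([f],(.527,.206),.077,.176,.162,.065))
print(fit(['side5'],(.530,-.4335),-.049,.176,.162,.097))
d=load('side5');S=5
I=cv2.resize(d['image'][190:290,300:460],None,fx=S,fy=S,interpolation=cv2.INTER_CUBIC)
cv2.imwrite('pics/c9.png',I)
```

```text
[ 0.53065756 -0.43286729  0.1943349 ] [3.14142688e+00 9.72085293e-05 3.09073447e+00]
side5 lid_narrow (array([ 0.5739, -0.2243, -0.0916]), 118, np.float64(0.0008)) pan_wide (array([0.5244, 0.2064, 0.0752]), 144, np.float64(0.0011))Traceback (most recent call last):
  File "<stdin>", line 5, in <module>
  File "h.py", line 43, in fit
    J=np.c_[NN,(NN[:,1]*(PP[:,0]-p[0])-NN[:,0]*(PP[:,1]-p[1]))]
                ~~^^^^^
IndexError: too many indices for array: array is 1-dimensional, but 2 were indexed
```

Run:
```python
from h import *
d=load('side5');S=5
I=cv2.resize(d['image'][190:290,300:460],None,fx=S,fy=S,interpolation=cv2.INTER_CUBIC)
cv2.imwrite('pics/c9.png',I)
```

```text
(no output)
```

View pics/c9.png

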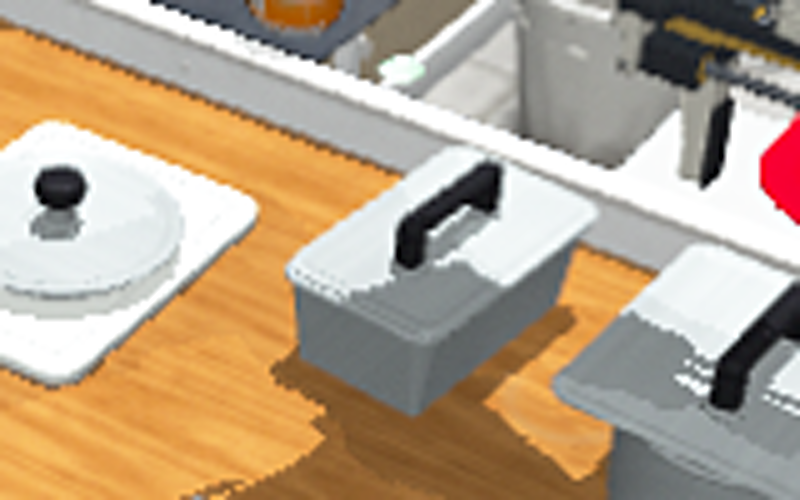

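>>> apply_moves(
  commands=[
    [[-1,0,0,-0.1,0],[-1,0,0,-0.1,0],[-1,0,0,-0.1,0],[-1,0,0,-0.045,0],[-1,0,0,0,0],[1,0,0,0,0],[1,0,0,0,0],[1,0,0,0,0],[1,0,0,0,0],[1,0,0,0,0],[1,0,0,0,0],[1,0,0,0,0]],
  ],
)

```text
t: 15.25
eef_pos: [0.5306, -0.4335, 0.1251]
ee_rot: [3.142, 0.0, 3.091]
force: [-0.5, -0.6, -0.7]
width: 0.037
gripper_force: 0.0
```

>>> apply_moves(
  commands=[
    [[1,0,0,0,0],[1,0,0,0,0],[1,0,0,0,0],[1,0,0,0,0]],
  ],
)

```text
t: 15.65
eef_pos: [0.5306, -0.4334, 0.125]
ee_rot: [3.142, -0.0, 3.091]
force: [0.3, 0.5, 0.2]
width: 0.0151
gripper_force: 25.0
```

>>> apply_moves(
  commands=[
    [[1,0,0,0.05,0],[1,0,0,0.1,0],[1,0,0,0.15,0],[1,0,0,0.1,0],[1,0,0,0.05,0],[1,0,0.1,0,0.004],[1,0,0.2,0,0.004],[1,0,0.22,0,0.004],[1,0,0.22,0,0.004],[1,0,0.22,0,0.004],[1,0,0.22,0,0.004],[1,0,0.22,0,0.004]],
  ],
)

```text
t: 16.85
eef_pos: [0.5297, -0.1516, 0.2146]
ee_rot: [3.141, -0.001, -3.104]
force: [0.6, 0.4, -4.2]
width: 0.0151
gripper_force: 25.0
```

>>> apply_moves(
  commands=[
    [[1,0,0.22,0,0.004],[1,0,0.22,0,0.004],[1,0,0.22,0,0.004],[1,0,0.22,0,0.004],[1,-0.005,0.22,0,0],[1,-0.01,0.22,0,0],[1,0,0.22,0,0],[1,0,0.22,0,0],[1,0,0.2,0,0],[1,0,0.1,0,0],[1,0,0,0,0],[1,0,0,0,0]],
  ],
)

```text
t: 18.05
eef_pos: [0.5268, 0.2579, 0.2142]
ee_rot: [-3.141, -0.002, -3.054]
force: [-0.4, -0.6, -3.3]
width: 0.015
gripper_force: 24.5
```

Run:
```python
from h import *
st=arm.get_state();p=st['eef_pos'];print(p,st['ee_rot'])
snap('side','side6');snap('top','top6')
z=p[2]-.028
for f in('side6','top6'):
  try: print(f,'lid_wide',fit([f],p[:2],st['ee_rot'][2]-(np.pi if st['ee_rot'][2]>0 else -np.pi),.176,.162,z))
  except Exception as e: print(f,e)
print('pot outer',[fit([f],(.530,-.4335),0,.152,0,.08) for f in('side6','top6')])
d=load('side6');S=4
I=cv2.resize(d['image'][120:250,200:400],None,fx=S,fy=S,interpolation=cv2.INTER_CUBIC)
cv2.imwrite('pics/c10.png',I)
```

```text
[0.5268422  0.25786601 0.21421622] [-3.14067967e+00 -1.94399537e-03 -3.05385247e+00]
side6 lid_wide (array([0.5202, 0.2564, 0.2141]), 97, np.float64(0.0016))
top6 lid_wide (array([0.5281, 0.2542, 0.1706]), 90, np.float64(0.0006))
pot outer [(array([ 0.5289, -0.4339,  0.    ]), 110, np.float64(0.0004)), (array([ 0.5334, -0.4344,  0.    ]), 120, np.float64(0.0005))]
```

View pics/c10.png

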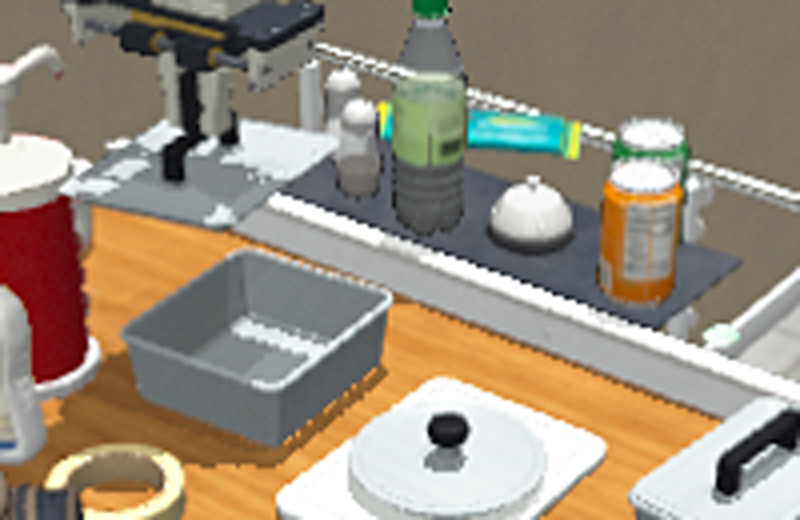

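>>> apply_moves(
  commands=[
    [[1,0,-0.1,0,-0.0035],[1,0,-0.157,0,0],[1,0,0,0,0],[1,0,0,-0.1,0],[1,0,0,-0.1,0],[1,0,0,-0.1,0],[1,0,0,-0.1,0],[1,0,0,-0.08,0],[1,0,0,-0.04,0],[1,0,0,-0.03,0],[1,0,0,-0.02,0],[1,0,0,0,0]],
  ],
)

```text
t: 19.35
eef_pos: [0.5279, 0.2071, 0.1013]
ee_rot: [3.141, 0.0, -3.065]
force: [0.4, -0.4, -2.7]
width: 0.0147
gripper_force: 24.8
```

>>> apply_moves(
  commands=[
    [[1,0,0,-0.01,0],[1,0,0,-0.01,0],[1,0,0,0,0]],
  ],
)

```text
t: 19.65
eef_pos: [0.5279, 0.2074, 0.0973]
ee_rot: [3.141, 0.001, -3.065]
force: [0.2, 0.0, -1.5]
width: 0.0147
gripper_force: 24.9
```

>>> apply_moves(
  commands=[
    [[-1,0,0,0,0],[-1,0,0,0,0],[-1,0,0,0,0],[-1,0,0,0,0],[-1,0,0,0,0],[-1,0,0,0.05,0],[-1,0,0,0.1,0],[-1,0,0,0.15,0],[-1,0,0,0.15,0],[-1,0,0,0,0]],
  ],
)

```text
t: 20.65
eef_pos: [0.5299, 0.2084, 0.1925]
ee_rot: [3.138, 0.007, -3.064]
force: [-1.0, 1.1, -0.1]
width: 0.0856
gripper_force: 0.0
```

Run:
```python
from h import *
st=arm.get_state();print(st['eef_pos'],st['ee_rot'])
snap('side','side7');snap('top','top7')
for f in('side4','side6','top6','side7','top7'):
    d=load(f); u,v=proj(d,(.498,-.0045,.052)).round().astype(int)
    g=d['image'][v-14:v+15,u-14:u+15].max(2)
    n,l,s,c=cv2.connectedComponentsWithStats((g<70).astype(np.uint8))
    for k in range(1,n):
        if s[k,4]>15: print(f,s[k],px(d,u-14+c[k][0],v-14+c[k][1],.053).round(4))
S=4;d=load('side7')
cv2.imwrite('pics/c11.png',cv2.resize(d['image'][150:270,220:420],None,fx=S,fy=S,interpolation=cv2.INTER_CUBIC))
for f in('side7','top7'):
  try: print(f,'lid_wide',fit([f],(.5275,.2065),.077,.176,.162,.067))
  except Exception as e: print(f,e)
```

```text
[0.52993476 0.20842855 0.19245755] [ 3.13806976  0.00721257 -3.06429665]
side4 [ 9 11 10  8 66] [ 0.4965 -0.0051  0.053 ]
side6 [ 9 11 10  8 63] [ 0.496  -0.0054  0.053 ]
top6 [11  9  8 10 49] [ 0.4999 -0.0039  0.053 ]
side7 [ 9 11 10  8 63] [ 0.496  -0.0054  0.053 ]
top7 [11  9  8 10 52] [ 0.5    -0.0041  0.053 ]
side7 lid_wide (array([0.5244, 0.2065, 0.0984]), 124, np.float64(0.0011))
top7 lid_wide (array([0.5283, 0.2064, 0.0984]), 143, np.float64(0.0009))
```

View pics/c11.png

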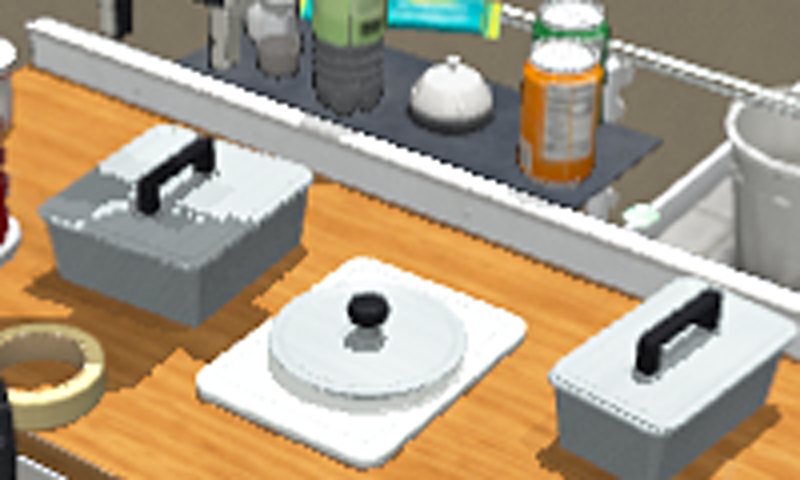

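>>> apply_moves(
  commands=[
    [[-1,-0.02,-0.12,0,-0.005],[-1,-0.03,-0.2,0,-0.005],[-1,-0.03,-0.2,0,-0.005],[-1,-0.03,-0.2,0,-0.005],[-1,-0.02,-0.2,0,-0.005],[-1,-0.02,-0.14,0,0],[-1,0,0,0,0],[-1,0,0,-0.1,0],[-1,0,0,-0.1,0],[-1,0,0,-0.1,0],[-1,0,0,-0.1,0],[-1,0,0,0,0]],
  ],
)

```text
t: 21.95
eef_pos: [0.4951, -0.0056, 0.1041]
ee_rot: [-3.14, -0.006, 3.139]
force: [-0.0, 0.7, -0.2]
width: 0.0878
gripper_force: 0.0
```

>>> apply_moves(
  commands=[
    [[-1,0.01,0,-0.1,0],[-1,0,0,-0.06,0],[-1,0,0,-0.04,0],[-1,0,0,0,0],[-1,0,0,0,0]],
  ],
)

```text
t: 22.45
eef_pos: [0.4998, -0.0048, 0.0675]
ee_rot: [-3.141, 0.0, 3.14]
force: [-0.3, 0.0, 0.9]
width: 0.0875
gripper_force: 0.0
```

>>> apply_moves(
  commands=[
    [[-1,-0.009,0,-0.03,0],[-1,0,0,0,0],[1,0,0,0,0],[1,0,0,0,0],[1,0,0,0,0],[1,0,0,0,0],[1,0,0,0,0],[1,0,0,0,0],[1,0,0,0,0],[1,0,0,0,0],[1,0,0,0,0],[1,0,0,0,0]],
  ],
)

```text
t: 23.65
eef_pos: [0.4978, -0.0048, 0.0611]
ee_rot: [3.142, 0.0, 3.14]
force: [-0.4, 0.4, -0.3]
width: 0.0132
gripper_force: 0.0
```

Run:
```python
from h import *
st=arm.get_state();print(st['width'],st['gripper_force'],st['eef_pos'],st['force'])
a=snap('side','side8')['image'];b=snap('top','top8')['image']
d=load('side8');u,v=proj(d,(.498,-.005,.05)).astype(int);d=load('top8');x,y=proj(d,(.498,-.005,.05)).astype(int)
cv2.imwrite('pics/c12.png',np.hstack([cv2.resize(a[v-60:v+40,u-40:u+40],(400,500),interpolation=cv2.INTER_CUBIC),cv2.resize(b[y-60:y+40,x-40:x+40],(400,500),interpolation=cv2.INTER_CUBIC)]))
```

```text
0.013178339066955768 0.0 [ 0.49781126 -0.00483182  0.06105501] [-0.35596211  0.40328637 -0.32572918]
```

View pics/c12.png

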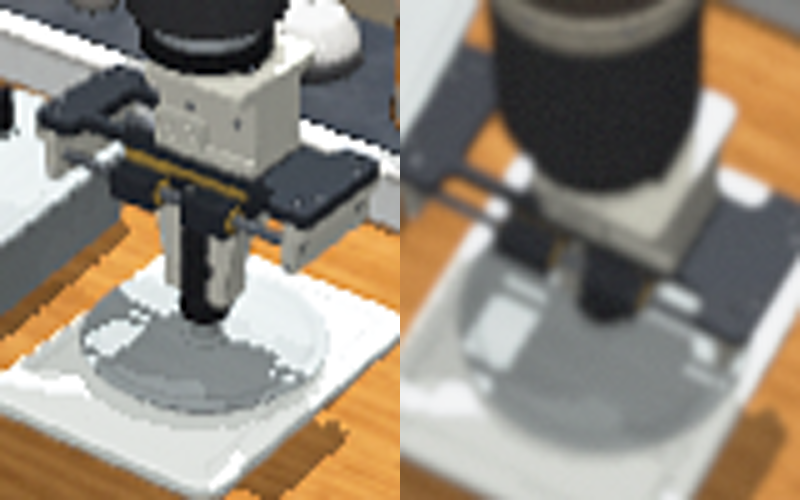

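The fingers are closing on the far (+x) side of the knob. The first grip (29 mm on a 32 mm disc) was also off-centre by about 16 mm. So the cameras read x about 16 mm too high relative to the tool. Lid-to-pan moves aren't affected, since both ends carry the same shift. I'll open, lift and measure the knob again.

>>> apply_moves(
  commands=[
    [[-1,0,0,0,0],[-1,0,0,0,0],[-1,0,0,0,0],[-1,0,0,0,0],[-1,0,0,0,0],[-1,0,0,0,0],[-1,0,0,0.1,0],[-1,0,0,0.15,0],[-1,0,0,0.2,0],[-1,0,0,0.15,0],[-1,0,0,0,0],[-1,0,0,0,0]],
  ],
)

```text
t: 24.95
eef_pos: [0.498, -0.0046, 0.1816]
ee_rot: [3.141, 0.002, 3.139]
force: [0.5, 0.2, -0.4]
width: 0.0876
gripper_force: 0.0
```

Run:
```python
from h import *
st=arm.get_state();print(st['width'],st['eef_pos'],st['ee_rot'])
for n in('side','top'):
    d=snap(n,n+'9'); u,v=proj(d,(.495,-.0045,.052)).round().astype(int)
    g=d['image'][v-18:v+19,u-18:u+19].max(2)
    k_,l,s,c=cv2.connectedComponentsWithStats((g<70).astype(np.uint8))
    for k in range(1,k_):
        if s[k,4]>15: print(n,s[k],px(d,u-18+c[k][0],v-18+c[k][1],.053).round(4))
print('pot',[fit([f],(.530,-.4335),0,.152,0,.08) for f in('side9','top9')])
# fingertip region check: where TCP tip projects in side view vs image
d=load('side9');p=st['eef_pos'].copy();p[2]-=.022;print('tip proj',proj(d,p), 'neighbours dx+.02',proj(d,p+[.02,0,0]),'open tips',proj(d,p+[0,.044,0]),proj(d,p-[0,.044,0]))
u,v=proj(d,p).astype(int);g=d['image'][v-28:v+12,u-40:u+40]
# where do fingers differ from the earlier frame (arm elsewhere)
r=load('side7')['image'][v-28:v+12,u-40:u+40].astype(int)
m=(abs(g.astype(int)-r).max(2)>40)
for j in range(0,40,2): print(v-28+j,''.join('#' if m[j,i] else '.' for i in range(80)))
print(u-40)
```

```text
0.08761812881971949 [ 0.49795482 -0.00464179  0.18158809] [3.14062577e+00 1.53818540e-03 3.13939287e+00]
side [14 14 10  8 64] [ 0.4961 -0.0055  0.053 ]
top [16 12  9 10 67] [ 0.5006 -0.0047  0.053 ]
pot [(array([ 0.5288, -0.4339,  0.    ]), 109, np.float64(0.0005)), (array([ 0.5335, -0.4345,  0.    ]), 120, np.float64(0.0005))]
tip proj [311.95496146 196.20424132] neighbours dx+.02 [316.04976876 193.42412192] open tips [299.81312622 191.56277498] [324.46092991 200.99152214]
168 .....................#####.##.......................###################.........
170 .....................#####.#.......................###################.#........
172 ......................######.##................########################.###.....
174 ......................######..#................##########################.......
176 ......................########.................####.###################.........
178 ......................###.#####.................##...###############............
180 ......................#########......................#.#.###..#.................
182 .....................
[... 383 characters left out ...]
................
192 ....................................................#########...................
194 ....................................................#....###....................
196 ....................................................#.##........................
198 ................................................................................
200 ................................................................................
202 ................................................................................
204 ####.####..#....................................................................
206 #############...................................................................
271
```

Run:
```python
from h import *
print(arm.tip_reach)
d=load('side9');p=np.array([.498,-.0046,.1816])
for dz in(-.022,-.011,-.003,0): print(dz,proj(d,p+[0,.044,dz]),proj(d,p+[0,-.044,dz]))
d=load('side1');p=np.array([.5662,-.2191,.2254])
r=load('side0')['image'].astype(int)
for f,p in(('side1',(.5662,-.2191,.2254)),('side5',(.5307,-.4329,.1943))):
    d=load(f);print(f,[proj(d,np.array(p)+[0,s*.05,-.022]).round(1) for s in(1,-1)],[proj(d,np.array(p)+[0,s*.05,-.008]).round(1) for s in(1,-1)])
```

```text
0.022
-0.022 [299.81120145 191.54873148] [324.4581776  200.97675718]
-0.011 [299.79207671 188.25619806] [324.54695119 197.62566217]
-0.003 [299.77820177 185.84427052] [324.61198053 195.17010777]
0 [299.77300645 184.93600724] [324.63646844 194.24525656]
side1 [array([374.7, 190.9]), array([406.9, 202.4])] [array([375.1, 186.5]), array([407.5, 197.9])]
side5 [array([438.5, 232.6]), array([475.2, 246.4])] [array([439.3, 228. ]), array([476.3, 241.8])]
```

The knob hasn't moved, and the fingertips appear about 5 px (roughly 14 mm) above where the tool data puts them. So the fingers closed just over the knob top, and the fault is in z, not x. I'll grip lower, which clears the flange even by the nominal numbers.

>>> apply_moves(
  commands=[
    [[-1,0,0,-0.15,0],[-1,0,0,-0.15,0],[-1,0,0,-0.15,0],[-1,0,0,-0.1,0],[-1,0,0,-0.05,0],[-1,0,0,-0.04,0],[-1,0,0,0,0],[1,0,0,0,0],[1,0,0,0,0],[1,0,0,0,0],[1,0,0,0,0],[1,0,0,0,0]],
  ],
)

```text
t: 26.25
eef_pos: [0.498, -0.0048, 0.0534]
ee_rot: [3.141, 0.001, 3.14]
force: [-0.2, -0.6, 0.1]
width: 0.0532
gripper_force: 0.0
```

>>> apply_moves(
  commands=[
    [[1,0,0,0,0],[1,0,0,0,0],[1,0,0,0,0],[1,0,0,0,0],[1,0,0,0,0],[1,0,0,0,0]],
  ],
)

```text
t: 26.85
eef_pos: [0.4978, -0.0048, 0.0531]
ee_rot: [3.142, 0.0, 3.14]
force: [-0.4, 1.6, 0.1]
width: 0.0304
gripper_force: 25.0
```

>>> apply_moves(
  commands=[
    [[1,0,0,0.05,0],[1,0,0,0.1,0],[1,0,0,0.2,0],[1,0,0,0.2,0],[1,0,0,0.15,0],[1,0,0,0.085,0],[1,0,0,0,0]],
  ],
  force=35,
)

```text
t: 27.55
eef_pos: [0.499, -0.0046, 0.2133]
ee_rot: [3.14, 0.005, 3.14]
force: [-0.3, 0.3, -1.7]
width: 0.0306
gripper_force: 35.0
```

>>> apply_moves(
  commands=[
    [[1,0.014,-0.1,0,0],[1,0.015,-0.195,0,0],[1,0.015,-0.2,0,0],[1,0.015,-0.2,0,0],[1,0.015,-0.2,0,0],[1,0.015,-0.2,0,0],[1,0.015,-0.2,0,0],[1,0.015,-0.2,0,0],[1,0.015,-0.2,0,0],[1,0.015,-0.2,0,0],[1,0.015,-0.15,0,0],[1,0,-0.1,0,0]],
  ],
)

```text
t: 28.75
eef_pos: [0.5297, -0.4357, 0.2078]
ee_rot: [3.14, -0.003, 3.138]
force: [0.6, 0.3, -2.4]
width: 0.0303
gripper_force: 35.0
```

>>> apply_moves(
  commands=[
    [[1,0,0,0,0],[1,0,0,0,0]],
  ],
)

```text
t: 28.95
eef_pos: [0.5297, -0.4337, 0.2083]
ee_rot: [3.14, -0.002, 3.138]
force: [-0.5, 0.1, -1.8]
width: 0.0303
gripper_force: 35.0
```

Run:
```python
from h import *
st=arm.get_state();p=st['eef_pos'];print(p,st['width'],st['force'])
z=p[2]-.027+.002
for n in('side','top'):
    snap(n,n+'10')
    try: print(n,fit([n+'10'],p[:2],0,.152,0,z))
    except Exception as e: print(e)
```

```text
[ 0.52970143 -0.43369664  0.20827844] 0.030347848822898527 [-0.50126242  0.13297698 -1.77366136]
side (array([ 0.5313, -0.433 ,  0.    ]), 39, np.float64(0.0006))
top (array([ 0.5328, -0.4341,  0.    ]), 65, np.float64(0.001))
```

>>> apply_moves(
  commands=[
    [[1,0,0,-0.1,0],[1,0,0,-0.1,0],[1,0,0,-0.1,0],[1,0,0,-0.08,0],[1,0,0,-0.04,0],[1,0,0,-0.03,0],[1,0,0,-0.02,0],[1,0,0,-0.02,0],[1,0,0,0,0],[1,0,0,0,0]],
  ],
)

```text
t: 30.05
eef_pos: [0.5308, -0.434, 0.1125]
ee_rot: [-3.141, 0.0, 3.14]
force: [-0.2, 0.2, -0.9]
width: 0.0304
gripper_force: 35.0
```

>>> apply_moves(
  commands=[
    [[1,0,0,-0.01,0],[1,0,0,-0.01,0],[1,0,0,0,0],[1,0,0,0,0]],
  ],
)

```text
t: 30.45
eef_pos: [0.5306, -0.4339, 0.108]
ee_rot: [3.142, -0.0, 3.14]
force: [-0.0, 0.1, -2.4]
width: 0.0303
gripper_force: 35.0
```

>>> apply_moves(
  commands=[
    [[-1,0,0,0,0],[-1,0,0,0,0],[-1,0,0,0,0],[-1,0,0,0,0],[-1,0,0,0,0],[-1,0,0,0,0],[-1,0,0,0.05,0],[-1,0,0,0.1,0],[-1,0,0,0.2,0],[-1,0,0,0.2,0],[-1,0,0,0.1,0],[-1,0,0,0,0]],
  ],
)

```text
t: 31.65
eef_pos: [0.5321, -0.435, 0.2435]
ee_rot: [-3.138, 0.006, 3.14]
force: [-0.1, 0.8, 0.2]
width: 0.0876
gripper_force: 0.0
```

Run:
```python
from h import *
print(arm.get_state()['eef_pos'])
snap('side','side11');snap('top','top11')
def t(n,f,*a):
    try: print(n,f,fit([f],*a))
    except Exception as e: print(n,f,'-')
def knob(f,P):
    d=load(f); u,v=proj(d,P).round().astype(int); g=d['image'][v-16:v+17,u-16:u+17].max(2)
    n,l,s,c=cv2.connectedComponentsWithStats((g<70).astype(np.uint8)); k=1+np.argmax(s[1:,4])
    print(f,s[k],px(d,u-16+c[k][0],v-16+c[k][1],P[2]).round(4))
for f in('side11','top11'):
    t('lid_round z=.082',f,(.531,-.434),0,.152,0,.082)
    t('lid_wide',f,(.5275,.2065),.077,.176,.162,.067)
    t('lid_narrow',f,(.568,-.223),-.107,.176,.108,.067)
    knob(f,(.531,-.434,.107))
```

```text
[ 0.5320939  -0.43497579  0.24352508]
lid_round z=.082 side11 (array([ 0.5299, -0.4341,  0.    ]), 109, np.float64(0.0014))
lid_wide side11 (array([0.5242, 0.207 , 0.0909]), 155, np.float64(0.0009))
lid_narrow side11 (array([ 0.5733, -0.2242, -0.0901]), 122, np.float64(0.001))
side11 [10 12 12 10 93] [ 0.5293 -0.4339  0.107 ]
lid_round z=.082 top11 (array([ 0.5343, -0.4348,  0.    ]), 120, np.float64(0.001))
lid_wide top11 -
lid_narrow top11 (array([ 0.5765, -0.2251, -0.1087]), 160, np.float64(0.0018))
top11 [12 10 11 11 76] [ 0.5333 -0.4351  0.107 ]
```

Run:
```python
from h import *
def edges(f,c,yaw,lx,ly,z,win=.014):
    d=load(f);g=cv2.GaussianBlur(d['image'],(0,0),.7).astype(np.float32);P,N=outline(c,yaw,lx,ly,.02,z);off=np.arange(-win,win,.0005);o=[]
    for a,b in zip(P,N):
        uv=np.array([proj(d,[*(a+b*t),z]) for t in off],np.float32)
        bl=cv2.remap(g,uv[None,:,0].copy(),uv[None,:,1].copy(),cv2.INTER_LINEAR)[0][:,0]
        gr=bl[:-6]-bl[6:];k=np.argmax(gr);o.append(off[k+3])
    o=np.array(o).reshape(4,-1);return ['%.1f[%.1f %.1f]'%tuple(1000*np.percentile(r,[50,25,75])) for r in o]
print('edges +x -x +y -y, mm outward from (.568,-.223,-.107)')
for f in('side3','side11','top3','top11'):print(f,edges(f,(.568,-.223),-.107,.176,.108,.065 if '3' in f else .067))
print('lid_wide');
for f in('side4','side11','top7'):print(f,edges(f,(.5275,.2065),.077,.176,.162,.065 if f=='side4' else .067))
# pan motion: template match of lower wall corners
for n in('side','top'):
    A=load(n+'3');B=load(n+'11')
    for nm,lx,ly in(('-x-y',-.08,-.046),('+x-y',.08,-.046),('-x+y',-.08,.046)):
        c,s=np.cos(-.107),np.sin(-.107);P=(.568+c*lx-s*ly,-.223+s*lx+c*ly,.005);u,v=proj(A,P).round().astype(int)
        T=A['image'][v-9:v+8,u-9:u+10];S=B['image'][v-19:v+18,u-19:u+20]
        r=cv2.matchTemplate(S,T,cv2.TM_CCOEFF_NORMED);_,m,_,l=cv2.minMaxLoc(r)
        j=px(B,u+l[0]-10,v+l[1]-10,.005)-px(B,u,v,.005);print(n,nm,'corr %.2f'%m,l[0]-10,l[1]-10,j.round(4)[:2])
```

```text
edges +x -x +y -y, mm outward from (.568,-.223,-.107)
side3 ['1.0[0.5 1.5]', '3.5[2.9 4.0]', '0.5[0.5 1.0]', '0.3[-0.1 0.5]']
side11 ['7.0[5.0 7.5]', '1.0[0.5 1.1]', '-0.5[-1.0 0.0]', '1.0[0.5 1.5]']
top3 ['3.5[3.0 3.5]', '-1.2[-1.5 -1.0]', '1.0[1.0 1.5]', '0.5[0.5 1.0]']
top11 ['11.8[11.5 12.0]', '-5.5[-6.0 -5.0]', '-0.5[-0.5 0.0]', '2.0[1.5 2.0]']
lid_wide
side4 ['-1.7[-2.5 -1.0]', '3.5[2.5 5.0]', '1.5[1.0 2.0]', '1.0[0.0 1.5]']
side11 ['-3.0[-4.0 -1.0]', '3.8[3.0 4.5]', '1.5[1.5 2.1]', '0.5[-0.1 1.1]']
top7 ['-2.7[-11.0 2.5]', '-1.0[-1.5 0.0]', '0.5[0.0 1.0]', '1.0[0.0 1.0]']
side -x-y corr 0.65 10 -7 [ 0.0447 -0.0073]
side +x-y corr 0.84 0 0 [0. 0.]
side -x+y corr 0.95 1 -1 [0.0057 0.0002]
top -x-y corr 0.67 1 -2 [0.006  0.0001]
top +x-y corr 0.45 2 -3 [ 0.0103 -0.001 ]
top -x+y corr 0.92 1 -2 [0.0061 0.0003]
```

```bash
python3 -c "
from station import arm
print(arm.job_done())"
```

```text
the job is handed in; nothing more can be done
None
```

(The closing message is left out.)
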